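# Chock the bottle row in the trolley tray, then lay the third bottle on top

## Task

Make room in the white trolley tray: slide the rubber wedge, thin edge first, against the two steel bottles that lie side by side until they are closed up on each other and on the tray's end wall, with the wedge snug under the outer one and both bottles still down on the tray floor. Then lay the third bottle gently on top, in the hollow between the two and lined up with them, and let go only when everything stays put. Do not knock or force the bottles, and leave the carton, the cup and the jar alone.

Things in the scene. Friction and masses are not known exactly. Their poses are not given: they have to be found in the camera images.
- tray: White steel trolley tray fixed on the counter, 300 x 450 mm outside, walls 4 mm thick, 65 mm high; upper face of its floor 4 mm over the origin. Origin at the centre of its underside, z up, y along its length towards the end wall where the row belongs (inner face of that wall at y = +221 mm, of the other at -221), x across it (side walls' inner faces at +-146 mm).
- bottle_end_center (a point): Row bottle nearer the end wall, 3 to 13 mm short of it. Polished steel, slippery, rolls freely, full, 0.7 kg. Straight body 66 mm diameter x 165 mm long, then 15 mm shoulder and black cap 47 mm diameter x 30 mm. The point is on its axis, half-way along the straight body, 37 mm over the counter when on the tray floor. x = bottle axis towards the cap; y, z turn as it rolls.
- bottle_mid_center (a point): Second, outer bottle of the row, same kind, lying beside the first with a gap of up to 25 mm; point and axes as for the first.
- bottle_third_center (a point): Third bottle, same kind, partly full, 0.25 to 0.5 kg, lying alone near the tray's other end, 30 mm or more clear of that wall. Balance point about 7 mm from the point towards the cap. Point and axes as for the first. Resting in the hollow on two touching bottles its axis is 94 mm over the counter.
- wedge_center (a point): Middle of the grey rubber wedge (90 g) lying loose on the tray floor between row and third bottle: 60 mm long, 60 wide, 30 high at the upright back face, sloping 27 degrees to a 1.5 mm thin edge. Point 15 mm over its underside; y axis along its length to the thin edge (back face at -30 mm), z up. Sliding it with the row takes under 2 N; once closed up, 6 to 10 N makes the bottle ride up on it.
- wedge_nose (a point): Middle of the wedge's thin edge, on its underside; axes as for the wedge's middle. With the wedge home under a bottle lying on the floor, this edge lies 11 mm (horizontally) from the bottle's axis, on the wedge's side.
- carton: bystander: flat brown carton, 130 x 200 x 55 mm, on the counter to the left of the tray; origin at the centre of its underside.
- cup: bystander: cream-white plastic cup with a hanging lip, 100 mm across the mouth and 110 mm high, on the counter to the right of the tray; origin at the centre of its underside.
- jar: bystander: small white jar, 60 mm in diameter and 55 mm high, on the counter to the right of the tray; origin at the centre of its underside.
Things that resemble listed ones, but are neither listed nor needed, are in the scene too. Of the things that look like the part that bears wedge_center, take the one that is farthest from the robot's base at the start.

How it is judged (in metres and radians):
On the way, in this order (a step that is already met when the one before it is completed fails the run):
1. the two bottles are closed up on each other and on the end wall, down on the floor, with the wedge home under the outer one and let go (y of bottle_end_center in the frame of tray above 0.186 m and y of bottle_mid_center in the frame of tray above 0.1195 m and y of wedge_nose in the frame of tray above 0.108 m and height (world z) of each of bottle_end_center, bottle_mid_center below 0.0385 m and contact force between the fingers and wedge below 0.1 N), for 0.3 s.
2. the third bottle lies in the hollow on the two (y of bottle_third_center in the frame of tray above 0.145 m and height (world z) of bottle_third_center between 0.088 and 0.098 m), for 0.2 s.
At the end, for the whole second after the job is handed in: Row bottles on the floor (lifted < 1.5 mm), square; first within 2 mm of the end wall, second within 2.5 mm of fully closed, wedge flat, loaded, thin edge within 3 mm of home; third in the hollow, within 0.1 rad and 40 mm lengthwise of the row; all at rest, let go (all of step 2 and y of bottle_end_center in the frame of tray above 0.186 m and y of bottle_mid_center in the frame of tray above 0.1195 m and y of wedge_nose in the frame of tray above 0.108 m and contact force between wedge and bottle_mid above 0.05 N and angle between wedge_center's own z axis and vertical below 0.1 rad and height (world z) of each of bottle_end_center, bottle_mid_center below 0.0385 m and y of bottle_third_center in the frame of tray below 0.168 m and angle between the x axis of bottle_third_center and the x axis of tray, either way round below 0.1 rad and angle between the x axis of each of bottle_end_center, bottle_mid_center and the x axis of tray, either way round below 0.07 rad and x of bottle_third_center in the frame of bottle_mid_center between -0.04 and 0.04 m and linear speed of each of bottle_third, bottle_mid, wedge below 0.01 m/s); the robot touches nothing.
It fails at once if the wedge is forced against the bottle with more than 40 N (contact force between wedge and bottle_mid above 40 N).
It fails at once if the third bottle is rammed onto the others (over 50 N) or dropped onto them (faster than 0.4 m/s just above them) (contact force between bottle_third and bottle_mid above 50 N or contact force between bottle_third and bottle_end above 50 N or (linear speed of bottle_third above 0.4 m/s and y of bottle_third_center in the frame of tray above 0.12 m and height (world z) of bottle_third_center below 0.11 m)).
It fails at once if the carton, cup or jar is moved by more than 30 mm (distance of any of carton, cup, jar from where it was at the start of the episode above 0.03 m).
It also fails if it takes over 59 s, if anything falls off the work surface, if the arm or the gripper's body presses on something with over 40 N, if the wrist force passes 120 N, or if a joint passes its speed limit or range.

## Robot

A 7-joint arm with a two-finger parallel gripper is mounted at the origin on the work surface. World frame = base frame: x ahead of the robot, y to its left, z up, the work surface at z = 0. Lengths are in m, angles in degrees, forces in N, time in s.
With the tool pointing down it reaches from about 0.35 to 0.9 m from the base axis. Payload 19.9 kg.
Tool frame: the origin (TCP) lies between the finger pads; the fingertips stand 19 mm ahead of it and the grasp point (between the pads) is the TCP; z points along the fingers, y is the direction in which the jaws open and shut (so a half turn about z gives the same grasp; the last joint's range is limited). The gripper opens to 85 mm and grips with 20 to 120 N. Pads are 22 mm wide; open, the fingers measure 114 mm over their backs; the gripper's body (76 mm by 85 mm) begins 54 mm behind the grasp point. The pads swing forward as they close: fully open they stand 13 mm farther back than shut.
Start: joints at [-70.732, 23.915, -0.59, 92.452, 0.269, 63.638, -3.037], TCP at [0.231, 0.581, 0.25] pointing down, gripper open.
Joint ranges: [-161.28, 161.28], [-22.2, 115.67], [-73.04, 71.86], [3.21, 147.25], [-68.34, 248.33], [10.77, 114.83], [-161.83, 161.83]. Speed limits (degrees/s): [108.29, 108.29, 136.94, 136.94, 172.46, 172.46, 172.46].

## Interface

Orientations are given as a 3x3 rotation matrix whose columns are the frame's x, y, z axes.
In Python, from plant import state, read_camera, arm gives the robot as it stands.
- The arm moves only by the tool carry_out, never from a script. Its argument "rows" is a list that holds one entry, the list of rows, each a list of 5 numbers: the closure in counts, from 0 (fully open) to 255 (shut), then the shift along the tool's x, y, z in m, then the turn about the tool's z in degrees. A call has exactly 10 rows; each row shifts and turns the commanded pose from where the row before left it, along the tool's axes as they then stand; what a row does not reach is not made up. A row lasts 1/12 s, in which the tool goes at most 41.7 mm and 7.16 degrees, less where a joint would pass 70% of its speed; a pose out of reach is approached as far as the arm can. A call with a gripper value outside its range is refused whole. The fingers move at their own pace and stop on an object; "force" is the grip in N (left out, the last holds). Time passes only in rows, so rows that do not move let the fingers close, or fill a call up. It gives the time, the measured TCP pose, the force and the opening at its end, in the units of the state.
- state(): the state, without advancing time (a new reading comes with each control period).
- read_camera(name): name is "side" or "top"; returns a dict with "image" (420x560x3 uint8, blue, green, red), "z_map" (420x560 float32, m along the optical axis (not along the pixel's ray), 0 where there is no reading), "K" (3x3 intrinsics, pixels), "position" and "rotation" of the camera in the world. Camera axes: x right, y down, z forward; pixel columns grow to the right and rows downward; lengths in m; the calibration is good to about 2 mm. A picture is of the moment at which its call begins.
- arm.close_job(): hands the job in, once; it reports no verdict.
The state is a dict: "clock": time; "joint_pos": joint angles; "dq": joint speeds; "joint_torque": joint torques, N m; "ee_pos": TCP position; "tcp_rot": TCP orientation; "wrist_force": force on the tool from outside, world axes, zero at the start; "moment": the same for the moment, N m; "finger_gap": finger opening in m.
Only numpy, scipy, OpenCV 4.12 (cv2) and the standard library are available. Lean on these libraries where they do the work, as an engineer would, in place of code of your own. Each camera call takes 0.05 s, during which the arm holds its last target.

## Working session

There is one attempt and no reset: what is moved stays moved. The work goes in short steps, Python scripts to look and compute and a tool call to move; the robot and the scene stay as the last step left them, time stands still between calls to the robot, and variables do not carry over. Pictures are saved under pics/ and viewed, and the job is handed in when it is done.

Besides the shell and the picture viewer there is one more tool, called as name(argument=value, ...) on one line, values as JSON. carry_out: Moves the arm, as the interface text tells. Its arguments: {"type":"object","properties":{"rows":{"type":"array"},"force":{"type":"number"}},"required":["rows"]}

```bash
mkdir -p pics; ls; python3 - <<'E'
from plant import state, read_camera
import cv2, numpy as np, pickle
s=state()
for k,v in s.items(): print(k,np.round(v,4).tolist())
for n in("side","top"):
    c=read_camera(n); cv2.imwrite(f"pics/{n}0.png",c["image"]); pickle.dump(c,open(f"{n}0.pkl","wb"))
    print(n,c["K"].tolist(),c["position"],np.round(c["rotation"],4).tolist())
E
```

```text
pics
clock 0.0
joint_pos [-70.7312, 23.9481, -0.5896, 92.4854, 0.268, 63.6378, -3.0375]
dq [-0.0134, 0.1444, -0.0275, 0.0063, 0.0253, 0.1284, -0.0914]
joint_torque [0.0002, -86.4444, 0.6788, -43.4861, 0.0192, 0.0078, -0.0]
ee_pos [0.2304, 0.5806, 0.2497]
tcp_rot [[-0.9295, 0.3689, -0.0004], [0.3689, 0.9295, -0.0012], [-0.0001, -0.0012, -1.0]]
wrist_force [0.1079, 0.635, 0.204]
moment [0.0145, -0.0548, 0.0275]
finger_gap 0.0852
side [[466.12081902177994, 0.0, 281.2912436083618], [0.0, 466.12081902177994, 210.88879205153782], [0.0, 0.0, 1.0]] [-0.15144636 -1.02273131  0.95193865] [[0.8668, -0.3033, 0.3958], [-0.4986, -0.5157, 0.6968], [-0.0072, -0.8013, -0.5982]]
top [[531.799040193295, 0.0, 276.1322078598625], [0.0, 531.799040193295, 208.352671876549], [0.0, 0.0, 1.0]] [0.01964956 0.00634523 1.86661593] [[-0.0219, -0.9774, 0.21], [-0.9997, 0.023, 0.0028], [-0.0075, -0.2099, -0.9777]]
```

View pics/side0.png

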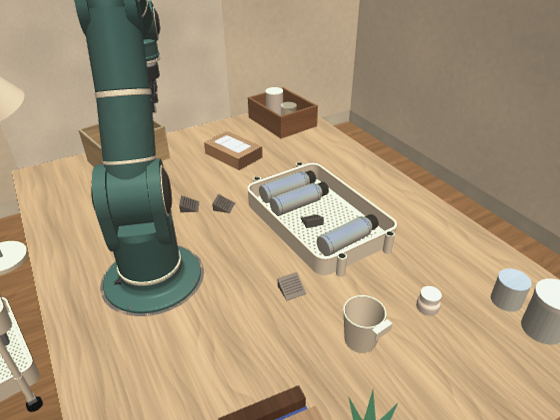

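View pics/top0.png

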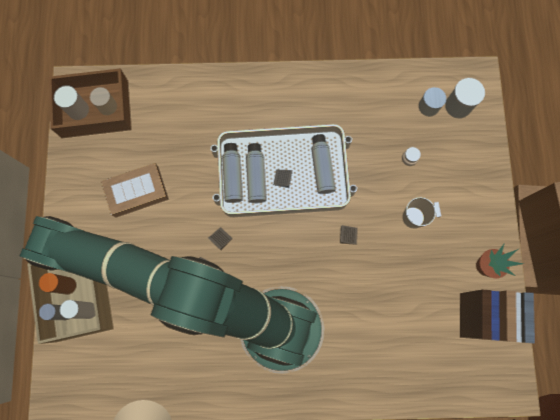

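```bash
python3 - <<'E'
import cv2, pickle
for n,(x0,y0,x1,y1) in dict(top=(200,115,370,225),side=(235,150,405,280)).items():
    c=pickle.load(open(n+"0.pkl","rb"))
    i=c["image"][y0:y1,x0:x1]; cv2.imwrite(f"pics/{n}0z.png",cv2.resize(i,None,fx=4.5,fy=4.5,interpolation=cv2.INTER_CUBIC))
E
```

```text
(no output)
```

View pics/top0z.png

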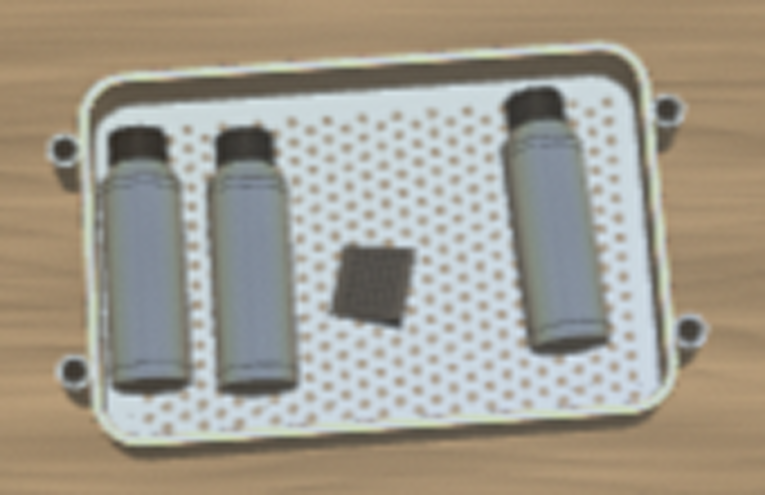

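View pics/side0z.png

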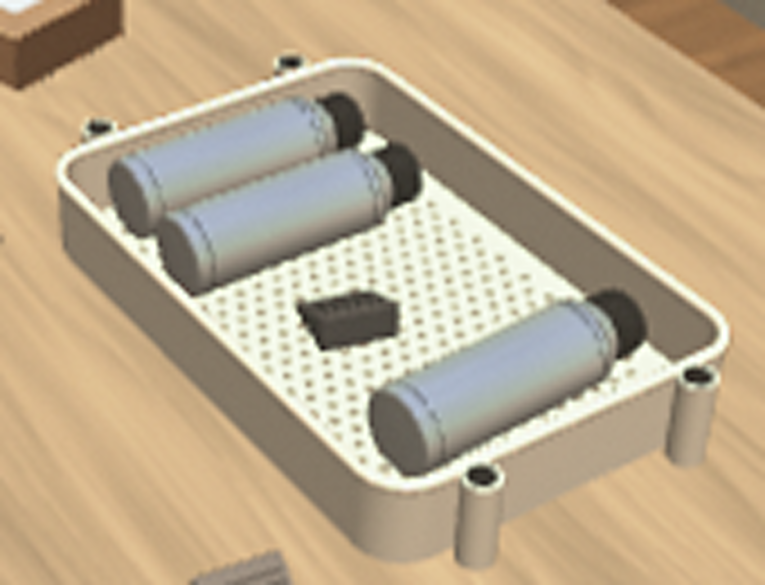

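```bash
cat > h.py <<'E'
import numpy as np, cv2, pickle
def cloud(c):
    z=c["z_map"]; v,u=np.mgrid[:z.shape[0],:z.shape[1]]
    K=c["K"]; P=np.stack([(u-K[0,2])/K[0,0]*z,(v-K[1,2])/K[1,1]*z,z],-1)
    return P@np.array(c["rotation"]).T+c["position"]
E
python3 - <<'E'
from h import *
for n in("top","side"):
    c=pickle.load(open(n+"0.pkl","rb")); P=cloud(c); hsv=cv2.cvtColor(c["image"],cv2.COLOR_BGR2HSV)
    R=P.reshape(-1,3); ok=(c["z_map"].ravel()>0)&(R[:,0]>.38)&(R[:,0]<.8)&(abs(R[:,1])<.5)
    Q=R[ok]; 
    h,e=np.histogram(Q[:,2],np.arange(-.02,.12,.005)); print(n,list(zip(np.round(e,3),h)))
    rim=Q[(Q[:,2]>.058)&(Q[:,2]<.069)]
    print("rim",len(rim),np.round(cv2.minAreaRect((rim[:,:2]*1000).astype(np.float32)),1) if 0 else cv2.minAreaRect((rim[:,:2]*1000).astype(np.float32)))
    print("range",rim.min(0),rim.max(0))
    # height map picture
    img=np.zeros((600,400),np.uint8)
    for p in Q: 
        a=int((p[0]-.4)*1000);b=int((p[1]+.3)*1000)
        if 0<=a<400 and 0<=b<600: img[b,a]=max(img[b,a],np.clip(p[2]*2500+40,0,255))
    img=cv2.dilate(img,np.ones((3,3)))
    cv2.imwrite(f"pics/{n}_h.png",img)
a=[cv2.imread(f"pics/{n}_h.png") for n in("top","side")]; cv2.imwrite("pics/h.png",np.hstack(a))
E
```

```text
top [(np.float64(-0.02), np.int64(48)), (np.float64(-0.015), np.int64(679)), (np.float64(-0.01), np.int64(3601)), (np.float64(-0.005), np.int64(7781)), (np.float64(0.0), np.int64(7405)), (np.float64(0.005), np.int64(3196)), (np.float64(0.01), np.int64(769)), (np.float64(0.015), np.int64(273)), (np.float64(0.02), np.int64(216)), (np.float64(0.025), np.int64(210)), (np.float64(0.03), np.int64(235)), (np.float64(0.035), np.int64(233)), (np.float64(0.04), np.int64(324)), (np.float64(0.045), np.int64(496)), (np.float64(0.05), np.int64(807)), (np.float64(0.055), np.int64(1008)), (np.float64(0.06), np.int64(1098)), (np.float64(0.065), np.int64(1153)), (np.float64(0.07), np.int64(582)), (np.float64(0.075), np.int64(105)), (np.float64(0.08), np.int64(15)), (np.float64(0.085), np.int64(10)), (np.float64(0.09), np.int64(9)), (np.float64(0.095), np.int64(9)), (np.float64(0.1), np.int64(7)), (np.float64(0.105), np.int64(22)), (np.float64(0.11), np.int64(6))]
rim 2431 ((550.9739990234375, 0.828765869140625), (310.5321044921875, 998.68798828125), 1.6855565309524536)
range [ 0.3914686  -0.49838088  
[... 492 characters left out ...]
.04), np.int64(651)), (np.float64(0.045), np.int64(676)), (np.float64(0.05), np.int64(853)), (np.float64(0.055), np.int64(1233)), (np.float64(0.06), np.int64(791)), (np.float64(0.065), np.int64(1260)), (np.float64(0.07), np.int64(944)), (np.float64(0.075), np.int64(65)), (np.float64(0.08), np.int64(48)), (np.float64(0.085), np.int64(57)), (np.float64(0.09), np.int64(43)), (np.float64(0.095), np.int64(54)), (np.float64(0.1), np.int64(50)), (np.float64(0.105), np.int64(64)), (np.float64(0.11), np.int64(38))]
rim 2183 ((555.0172729492188, -1.794952392578125), (997.1082763671875, 327.1966857910156), 88.50904083251953)
range [ 0.38008131 -0.49987741  0.05800074] [0.7135029  0.49927317 0.06899877]
```

View pics/h.png

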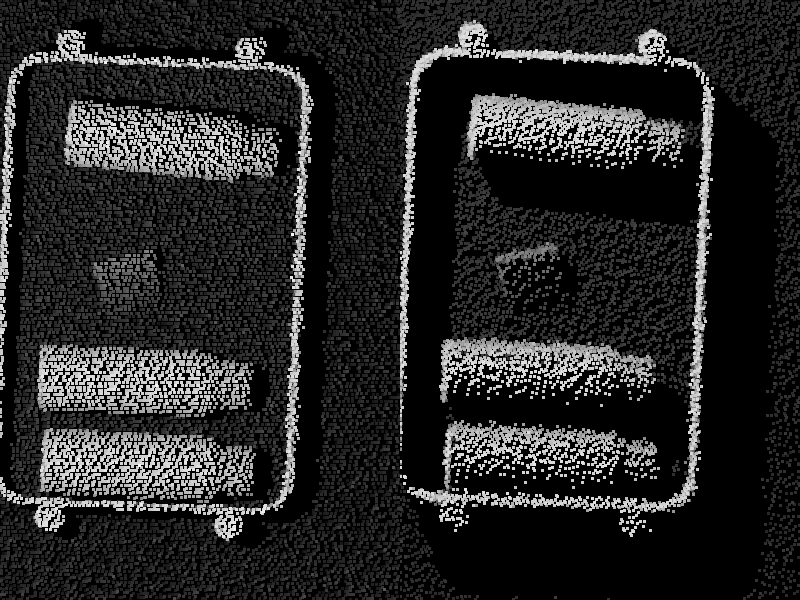

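```bash
cat >> h.py <<'E'
from scipy.optimize import least_squares
def cyl(Q,yawr=(-.4,.4),r=.033,zc=None):
    # axis: points with body; params y0 (at x=xm), slope angle, z
    xm=np.median(Q[:,0])
    def f(p):
        a=p[1]; d=-(Q[:,0]-xm)*np.sin(a)+(Q[:,1]-p[0])*np.cos(a)
        return np.hypot(d,Q[:,2]-p[2])-r
    s=least_squares(f,[np.median(Q[:,1]),0,.037],loss="soft_l1",f_scale=.004)
    return xm,s.x,np.std(s.fun)
def fit_tray(rim):
    def f(p):
        c,s=np.cos(p[2]),np.sin(p[2]); d=rim[:,:2]-p[:2]
        x=c*d[:,0]+s*d[:,1]; y=-s*d[:,0]+c*d[:,1]
        # rounded rect centre-line SDF (148,223), r 0.04
        r=.04; q=np.abs(np.stack([x,y],1))-np.array([.148,.223])+r
        return np.linalg.norm(np.maximum(q,0),axis=1)+np.minimum(q.max(1),0)-r
    return least_squares(f,[.55,.0,.035],loss="soft_l1",f_scale=.003)
E
python3 - <<'E'
from h import *
for n in("top","side"):
    c=pickle.load(open(n+"0.pkl","rb")); P=cloud(c); R=P.reshape(-1,3)
    Q=R[(c["z_map"].ravel()>0)&(R[:,0]>.38)&(R[:,0]<.73)&(abs(R[:,1])<.25)]
    fl=Q[(Q[:,0]>.45)&(Q[:,0]<.65)&(Q[:,1]>-.11)&(Q[:,1]<-.07)]; print(n,"floor z",np.median(fl[:,2]))
    rim=Q[(Q[:,2]>.055)&(Q[:,2]<.075)]
    inner=(rim[:,0]>.425)&(rim[:,0]<.675)&(abs(rim[:,1])<.225)
    pc=fit_tray(rim[~inner]&1 if 0 else rim[~inner]); 
    d=np.abs(pc.fun); print(" tray",np.round(pc.x,4),"yaw",np.degrees(pc.x[2]),np.median(d),len(d))
    for nm,(x0,x1,y0,y1) in dict(end=(.45,.60,.122,.2),mid=(.445,.60,.03,.12),third=(.475,.625,-.21,-.11)).items():
        B=Q[(Q[:,0]>x0)&(Q[:,0]<x1)&(Q[:,1]>y0)&(Q[:,1]<y1)&(Q[:,2]>.035)]
        if nm=="end": B=B[B[:,1]<.195]
        xm,p,sd=cyl(B); a=p[1]
        u=np.array([np.cos(a),np.sin(a)])
        W=Q[(Q[:,1]>y0-.01)&(Q[:,1]<y1+.01)&(Q[:,2]>.045)&(Q[:,2]<.085)]
        t=(W[:,:2]-[xm,p[0]])@u; w=(W[:,:2]-[xm,p[0]])@[-u[1],u[0]]
        t=np.sort(t[(abs(w)<.02)&(abs(t)<.16)]); 
        # base end position
        print(" ",nm,"xm",round(xm,4),np.round(p,4),"yaw",round(np.degrees(a),2),"sd",sd, "base x",np.round(xm+t[[2,8,15]]*u[0],4),"cap",np.round(xm+t[[-15,-8,-3]]*u[0],4))
    Wd=Q[(Q[:,0]>.48)&(Q[:,0]<.575)&(Q[:,1]>-.075)&(Q[:,1]<.02)&(Q[:,2]>.012)]
    print(" wedge",len(Wd),Wd.mean(0),cv2.minAreaRect((Wd[:,:2]*1000).astype(np.float32)))
    A=np.c_[Wd[:,:2],np.ones(len(Wd))]; g=np.linalg.lstsq(A,Wd[:,2],rcond=None)[0]; print(" grad",g, "nose dir yaw", np.degrees(np.arctan2(g[0],-g[1])))
E
```

```text
top floor z 0.00272049825825027
 tray [ 0.5501 -0.0157  0.0442] yaw 2.5344192098359164 0.00231340031597832 862
  end xm 0.5222 [0.1653 0.052  0.0356] yaw 2.98 sd 0.0036491506286090844 base x [0.3916 0.3925 0.3939] cap [0.6469 0.6503 0.652 ]
  mid xm 0.5217 [0.0807 0.0325 0.0359] yaw 1.86 sd 0.0036214711923762653 base x [0.3944 0.3963 0.3976] cap [0.6444 0.6468 0.6496]
  third xm 0.549 [-0.1603  0.0998  0.0355] yaw 5.72 sd 0.003968790306114879 base x [0.4053 0.4079 0.4089] cap [0.7038 0.705  0.7069]
 wedge 223 [ 0.52726819 -0.02102107  0.02270506] ((532.7518310546875, -22.671310424804688), (76.38824462890625, 75.19801330566406), 85.0757064819336)
 grad [-0.07427274 -0.29018678  0.05576667] nose dir yaw -14.356543602313511
side floor z 0.00636430856417497
 tray [ 0.5524 -0.0211  0.0412] yaw 2.358274171834494 0.0016135730300949613 1212
  end xm 0.5213 [0.1632 0.0448 0.0388] yaw 2.57 sd 0.003263687690733728 base x [0.3948 0.3956 0.3964] cap [0.6484 0.6522 0.6551]
  mid xm 0.5181 [0.0778 0.0331 0.0384] yaw 1.9 sd 0.003783191241804054 base x [0.3975 0.399  0.3998] cap [0.6455 0.6488 0.6522]
  third xm 0.5458 [-0.1635  0.0961  0.0383] yaw 5.51 sd 0.002669346782280013 base x [0.4073 0.4085 0.4095] cap [0.7035 0.7042 0.7048]
 wedge 193 [ 0.52633511 -0.03525234  0.02444739] ((532.170166015625, -19.762115478515625), (66.71045684814453, 61.19752502441406), 76.43516540527344)
 grad [-0.01922564 -0.19669208  0.02763266] nose dir yaw -5.582632672169386
```

```bash
python3 - <<'E'
import cv2, pickle, numpy as np
o=[]
for n,(x0,y0,x1,y1) in dict(top=(268,163,298,193),side=(298,208,328,238)).items():
    c=pickle.load(open(n+"0.pkl","rb"))
    o.append(cv2.resize(c["image"][y0:y1,x0:x1],None,fx=13,fy=13,interpolation=cv2.INTER_NEAREST))
o=np.hstack(o)
for k in range(0,780,65): cv2.line(o,(k,0),(k,6),(0,0,255),1)
for k in range(0,390,65): cv2.line(o,(0,k),(780,k),(0,200,255),1)
cv2.imwrite("pics/w.png",o)
E
```

```text
(no output)
```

View pics/w.png

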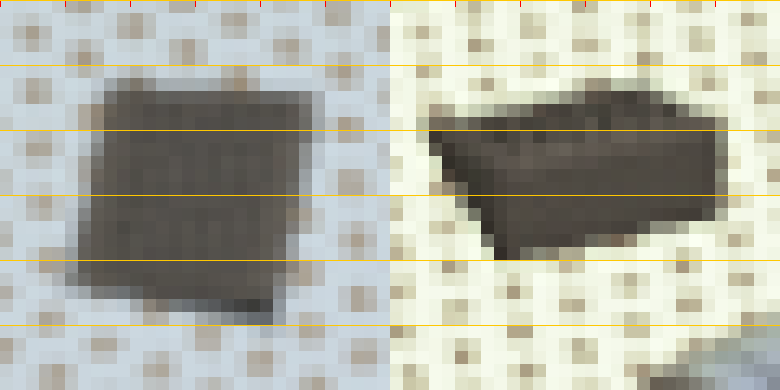

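```bash
cat >> h.py <<'E'
def ray(c,u,v,z):
    d=np.array(c["rotation"])@np.linalg.inv(c["K"])@[u,v,1.]; p=np.array(c["position"]); return p+d*(z-p[2])/d[2]
def ray2(c,u,v,z): return np.round(ray(c,u,v,z)[:2],4)
E
python3 - <<'E'
from h import *
t=pickle.load(open("top0.pkl","rb")); s=pickle.load(open("side0.pkl","rb"))
for l,c,u,v,z in [("nose far",t,276.1,169.5,.0055),("nose near",t,273.6,185.1,.0055),("back far top",t,292.6,170.2,.034),("back near top",t,289.7,186.1,.034),("back near bot",t,289,187.9,.004),
 ("S back near bot",s,306.5,228,.004),("S back far bot",s,323.5,224.8,.004),("S back far top",s,323.4,217.6,.034),("S nose near",s,300.9,217.8,.004),("S nose far",s,318,214.5,.005)]:
    print(l,ray2(c,u-.0,v-.0,z))
# bottle base ends: zoom coords top
for l,u,v in [("end base",200+148/4.5,115+388/4.5),("mid base",200+256/4.5,115+390/4.5),("third base",200+568/4.5,115+350/4.5)]: print(l,ray2(t,u,v,.02))
for l,u,v in [("end base",235+135/4.5,150+195/4.5),("mid base",235+185/4.5,150+253/4.5),("third base",235+403/4.5,150+430/4.5)]: print("S",l,ray2(s,u,v,.037))
E
```

```text
nose far [0.564  0.0086]
nose near [0.5056 0.0189]
back far top [ 0.5516 -0.0504]
back near top [ 0.4931 -0.0385]
back near bot [ 0.4942 -0.0365]
S back near bot [ 0.4999 -0.0403]
S back far bot [ 0.5567 -0.0543]
S back far top [ 0.555  -0.0538]
S nose near [0.5129 0.0149]
S nose far [5.712e-01 2.000e-04]
end base [0.446  0.1651]
mid base [0.4423 0.0796]
third base [ 0.469  -0.1685]
S end base [0.4559 0.1595]
S mid base [0.452  0.0742]
S third base [ 0.4789 -0.1722]
```

```bash
cat >> h.py <<'E'
def plan(p,yaw,tp,tyaw,n,g=0):
    """tool pointing down; yaw = world angle of tool y (deg). returns rows"""
    p=np.array(p,float);tp=np.array(tp,float);rows=[];cur=p.copy();dy=tyaw-yaw
    cy=yaw
    for i in range(n):
        goal=p+(tp-p)*(i+1)/n
        a=np.radians(cy); ty=np.array([np.cos(a),np.sin(a),0]); tz=np.array([0,0,-1.]); tx=np.cross(ty,tz)
        d=goal-cur; r=[g,round(d@tx,4),round(d@ty,4),round(d@tz,4),round(-(dy)/n,2)]
        cur=cur+tx*r[1]+ty*r[2]+tz*r[3]; cy-=r[4]; rows.append(r)
    return rows,cur,cy
def yawof(s): R=np.array(s["tcp_rot"]); return np.degrees(np.arctan2(R[1,1],R[0,1]))
E
python3 - <<'E'
from h import *
from plant import state
s=state(); print(yawof(s))
r,c,y=plan([.231,.581,.25],yawof(s),[.5285,-.030,.16],-12,20); print(r[:10]);print(r[10:]);print(c,y)
E
```

```text
68.34999763604438
[[0, np.float64(-0.0251), np.float64(-0.0229), np.float64(0.0045), np.float64(4.02)], [0, np.float64(-0.0266), np.float64(-0.0211), np.float64(0.0045), np.float64(4.02)], [0, np.float64(-0.0281), np.float64(-0.0192), np.float64(0.0045), np.float64(4.02)], [0, np.float64(-0.0293), np.float64(-0.0171), np.float64(0.0045), np.float64(4.02)], [0, np.float64(-0.0305), np.float64(-0.0151), np.float64(0.0045), np.float64(4.02)], [0, np.float64(-0.0314), np.float64(-0.0129), np.float64(0.0045), np.float64(4.02)], [0, np.float64(-0.0323), np.float64(-0.0106), np.float64(0.0045), np.float64(4.02)], [0, np.float64(-0.0329), np.float64(-0.0084), np.float64(0.0045), np.float64(4.02)], [0, np.float64(-0.0335), np.float64(-0.006), np.float64(0.0045), np.float64(4.02)], [0, np.float64(-0.0337), np.float64(-0.0037), np.float64(0.0045), np.float64(4.02)]]
[[0, np.float64(-0.034), np.float64(-0.0013), np.float64(0.0045), np.float64(4.02)], [0, np.float64(-0.034), np.float64(0.0011), np.float64(0.0045), np.float64(4.02)], [0, np.float64(-0.0338), np.float64(0.0035), np.float64(0.0045), np.float64(4.02)], [0, np.float64(-0.0334), np.float64(0.0058), np.float64(0.0045), np.float64(4.02)], [0, np.float64(-0.033), np.float64(0.0081), np.float64(0.0045), np.float64(4.02)], [0, np.float64(-0.0323), np.float64(0.0105), np.float64(0.0045), np.float64(4.02)], [0, np.float64(-0.0316), np.float64(0.0127), np.float64(0.0045), np.float64(4.02)], [0, np.float64(-0.0305), np.float64(0.0149), np.float64(0.0045), np.float64(4.02)], [0, np.float64(-0.0295), np.float64(0.0169), np.float64(0.0045), np.float64(4.02)], [0, np.float64(-0.0281), np.float64(0.019), np.float64(0.0045), np.float64(4.02)]]
[ 0.52848229 -0.02996446  0.16      ] -12.050002363955581
```

carry_out(rows=[[[0,-0.025,-0.023,0.0045,4],[0,-0.0265,-0.021,0.0045,4],[0,-0.028,-0.019,0.0045,4],[0,-0.0295,-0.017,0.0045,4],[0,-0.0305,-0.015,0.0045,4],[0,-0.0315,-0.013,0.0045,4],[0,-0.032,-0.0105,0.0045,4],[0,-0.033,-0.0085,0.0045,4],[0,-0.0335,-0.006,0.0045,4],[0,-0.0335,-0.0035,0.0045,4]]])

```text
clock: 0.93
ee_pos: [0.3801, 0.2746, 0.2051]
tcp_rot: [[-0.472, 0.882, -0.0], [0.882, 0.472, -0.0], [0.0, -0.0, -1.0]]
wrist_force: [1.2, 0.3, 0.4]
finger_gap: 0.0857
```

carry_out(rows=[[[0,-0.034,-0.0015,0.0045,4],[0,-0.034,0.001,0.0045,4],[0,-0.034,0.0035,0.0045,4],[0,-0.0335,0.006,0.0045,4],[0,-0.033,0.008,0.0045,4],[0,-0.0325,0.0105,0.0045,4],[0,-0.0315,0.0125,0.0045,4],[0,-0.0305,0.015,0.0045,4],[0,-0.0295,0.017,0.0045,4],[0,-0.028,0.019,0.0045,4]]])

```text
clock: 1.77
ee_pos: [0.5304, -0.0304, 0.16]
tcp_rot: [[0.205, 0.979, -0.0], [0.979, -0.205, -0.0], [-0.0, -0.0, -1.0]]
wrist_force: [0.7, 0.5, -0.2]
finger_gap: 0.0855
```

```bash
cat >> h.py <<'E'
def snap(tag,boxes,f=4):
    from plant import read_camera
    o=[]
    for n,(x0,y0,x1,y1) in boxes.items():
        c=read_camera(n); pickle.dump(c,open(f"{n}{tag}.pkl","wb"))
        o.append(cv2.resize(c["image"][y0:y1,x0:x1],None,fx=f,fy=f,interpolation=cv2.INTER_CUBIC))
    h=max(i.shape[0] for i in o); o=[cv2.copyMakeBorder(i,0,h-i.shape[0],0,0,cv2.BORDER_CONSTANT) for i in o]
    cv2.imwrite(f"pics/{tag}.png",np.hstack(o))
def show():
    from plant import state
    s=state(); print("t",round(s["clock"],2),"tcp",np.round(s["ee_pos"],4),"yaw",round(yawof(s),2),"F",np.round(s["wrist_force"],2),"M",np.round(s["moment"],2),"gap",round(float(s["finger_gap"]),4)); return s
E
python3 - <<'E'
from h import *
s=show(); print(np.round(s["joint_pos"],1))
snap("a",dict(top=(200,115,300,225),side=(240,150,340,260)),4)
E
```

```text
t 1.77 tcp [ 0.5304 -0.0304  0.16  ] yaw -11.83 F [ 0.67  0.54 -0.22] M [ 0.11 -0.    0.05] gap 0.0855
[-24.4  22.9  29.9 111.4 -14.8  49.5   1.5]
```

View pics/a.png

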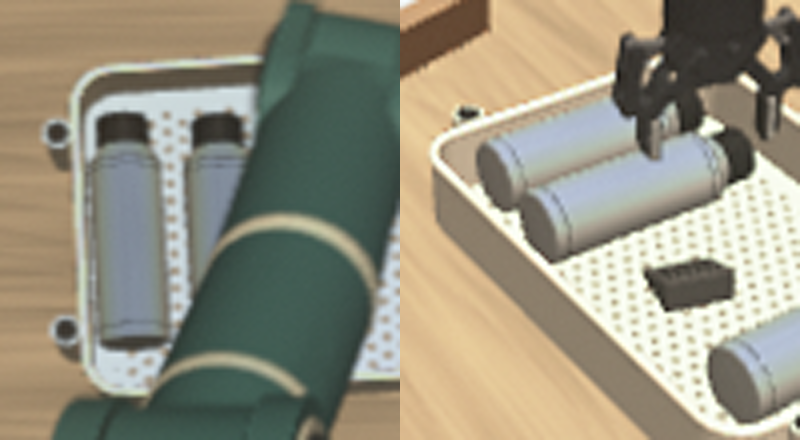

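```bash
python3 - <<'E'
from h import *
c=pickle.load(open("sidea.pkl","rb")); R=np.array(c["rotation"])
def pr(p): q=R.T@(np.array(p)-c["position"]); return (c["K"]@q)[:2]/q[2]
u=np.array([.979,-.205,0])
for k in(-.05,.05):
    for z in(.154,.16): 
        q=pr(np.array([.5304,-.0304,z])+k*u); print(k,z,q,(q-[240,150])*4+[400,0])
i=c["image"][150:215,280:350]; o=cv2.resize(i,None,fx=9,fy=9,interpolation=cv2.INTER_NEAREST)
for k in range(0,630,90): cv2.line(o,(k,0),(k,8),(0,0,255),2)
for k in range(0,585,90): cv2.line(o,(0,k),(8,k),(0,0,255),2)
cv2.imwrite("pics/a2.png",o)
E
```

```text
-0.05 0.154 [299.10056193 188.15921675] [636.40224771 152.63686699]
-0.05 0.16 [299.13124271 186.52679742] [636.52497085 146.10718968]
0.05 0.154 [329.3471237  182.39877266] [757.38849479 129.59509065]
0.05 0.16 [329.45229682 180.77966116] [757.80918726 123.11864464]
```

View pics/a2.png

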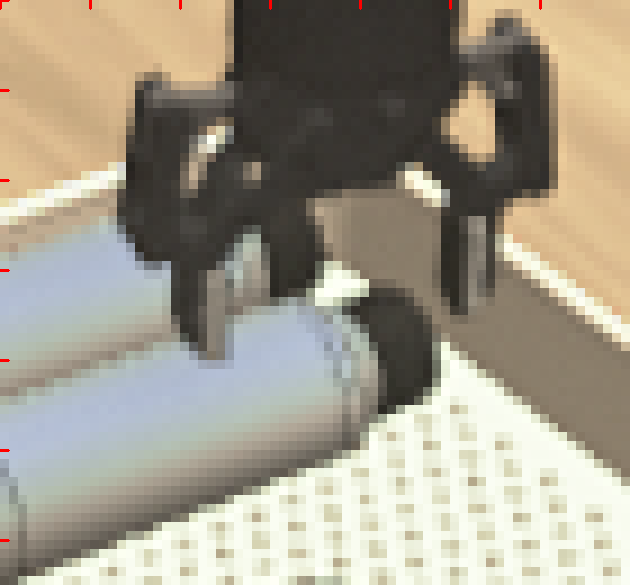

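```bash
python3 - <<'E'
from h import *
c=pickle.load(open("sidea.pkl","rb")); R=np.array(c["rotation"])
def pr(p): q=R.T@(np.array(p)-c["position"]); return (c["K"]@q)[:2]/q[2]
u=np.array([.979,-.205,0]); x=np.array([.205,.979,0])
for k in(-.057,-.0428,.0428,.057):
    for t in(-.011,.011): print(k,t,np.round(pr(np.array([.5304,-.0304,.154])+k*u+t*x),1))
# point-cloud of finger
P=cloud(c); 
m=(P[...,2]>.14)&(P[...,2]<.18)&(c["z_map"]>0)&(P[...,0]>.4)&(P[...,0]<.65)&(abs(P[...,1])<.1)
Q=P[m]-[.5304,-.0304,0]; k=Q@u; t=Q@x
for a,b in((-.09,-.03),(.03,.09)):
    s=(k>a)&(k<b)&(Q[:,2]<.17); print(s.sum(),np.percentile(k[s],[2,10,50,90,98]).round(4),np.percentile(t[s],[2,10,50,90,98]).round(4),Q[s,2].min())
E
```

```text
-0.057 -0.011 [298.2 190.5]
-0.057 0.011 [295.7 186.7]
-0.0428 -0.011 [302.6 189.6]
-0.0428 0.011 [300.1 185.8]
0.0428 -0.011 [328.6 184.7]
0.0428 0.011 [325.8 181. ]
0.057 -0.011 [332.8 183.8]
0.057 0.011 [330.  180.2]
16 [-0.051  -0.0502 -0.0445 -0.0412 -0.0394] [-0.0196 -0.0182 -0.0124 -0.0083 -0.0005] 0.1571661304064247
20 [0.0462 0.0467 0.0483 0.055  0.0579] [-0.019  -0.0184 -0.0135  0.0002  0.0049] 0.15792123761251797
```

carry_out(rows=[[[0,0.0012,-0.0025,0.01,0],[0,0.0012,-0.0025,0.015,0],[0,0,0,0.02,0],[0,0,0,0.02,0],[0,0,0,0.02,0],[0,0,0,0.02,0],[0,0,0,0.015,0],[0,0,0,0.01,0],[0,0,0,0.005,0],[0,0,0,0.002,0]]])

```text
clock: 2.7
ee_pos: [0.5251, -0.0249, 0.0226]
tcp_rot: [[0.201, 0.98, -0.001], [0.98, -0.201, 0.0], [-0.0, -0.001, -1.0]]
wrist_force: [-0.3, 0.2, 0.2]
finger_gap: 0.085
```

```bash
python3 - <<'E'
from h import *
show()
snap("b",dict(side=(270,170,370,260)),7)
E
```

```text
t 2.7 tcp [ 0.5251 -0.0249  0.0226] yaw -11.6 F [-0.35  0.15  0.24] M [ 0.   -0.02  0.03] gap 0.085
```

View pics/b.png

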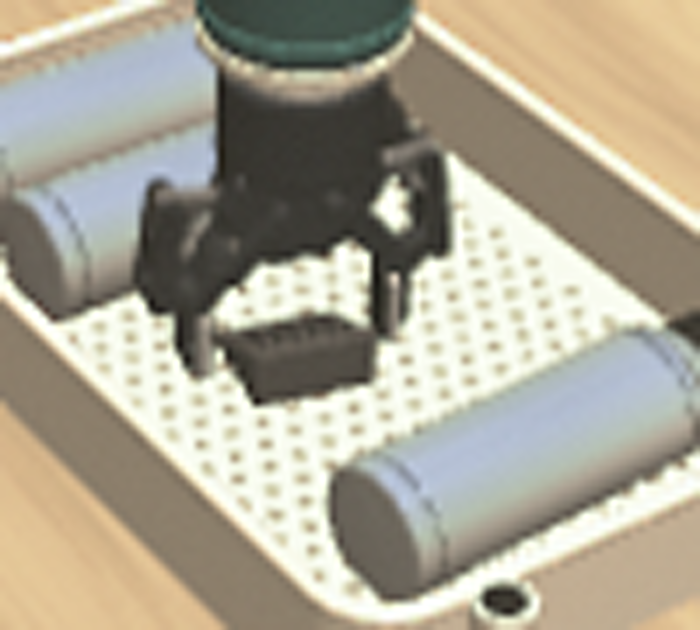

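carry_out(rows=[[[0,-0.003,0,0,0],[0,-0.003,0,0,0],[60,0,0,0,0],[90,0,0,0,0],[110,0,0,0,0],[130,0,0,0,0],[130,0,0,0,0],[130,0,0,0,0],[130,0,0,0,0],[130,0,0,0,0]]], force=20)

```text
clock: 3.58
ee_pos: [0.525, -0.0316, 0.0241]
tcp_rot: [[0.202, 0.979, 0.001], [0.979, -0.202, -0.0], [0.0, 0.001, -1.0]]
wrist_force: [-0.5, -2.3, 10.3]
finger_gap: 0.0597
```

```bash
python3 - <<'E'
from h import *
show()
snap("c",dict(side=(270,170,370,260)),7)
E
```

```text
t 3.58 tcp [ 0.525  -0.0316  0.0241] yaw -11.67 F [-0.5  -2.28 10.32] M [-0.34  0.26 -0.12] gap 0.0597
```

View pics/c.png

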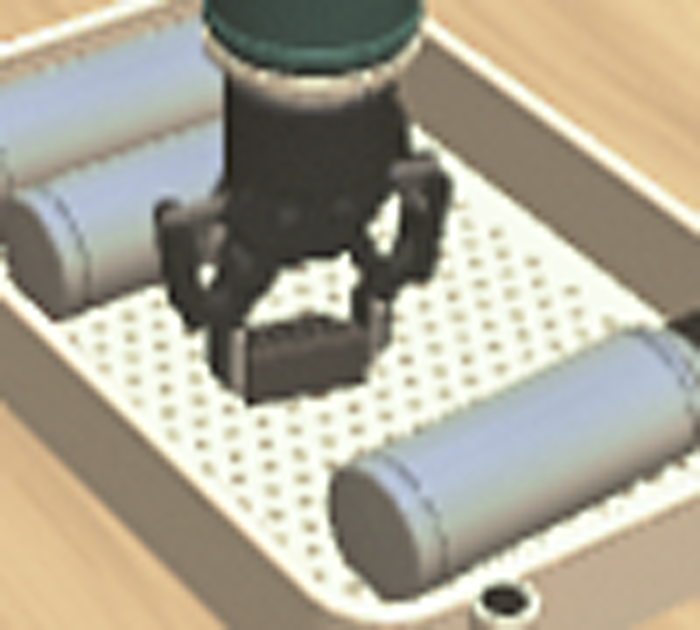

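carry_out(rows=[[[130,0,0,-0.001,0],[130,0,0,0,-3],[130,0,0,0,-4],[130,0,0,0,-4],[130,0,0,0,-3.2],[130,0.004,0,0,0],[130,0.008,0,0,0],[130,0.01,0,0,0],[130,0.008,0,0,0],[130,0.004,0,0,0]]])

```text
clock: 4.47
ee_pos: [0.5228, 0.0048, 0.0242]
tcp_rot: [[-0.046, 0.999, -0.0], [0.999, 0.046, 0.0], [0.0, -0.0, -1.0]]
wrist_force: [-0.5, 1.5, -1.2]
finger_gap: 0.0591
```

```bash
python3 - <<'E'
from h import *
show()
snap("d",dict(side=(250,160,350,250)),7)
E
```

```text
t 4.47 tcp [0.5228 0.0048 0.0242] yaw 2.62 F [-0.55  1.52 -1.18] M [-0.02 -0.05  0.01] gap 0.0591
```

View pics/d.png

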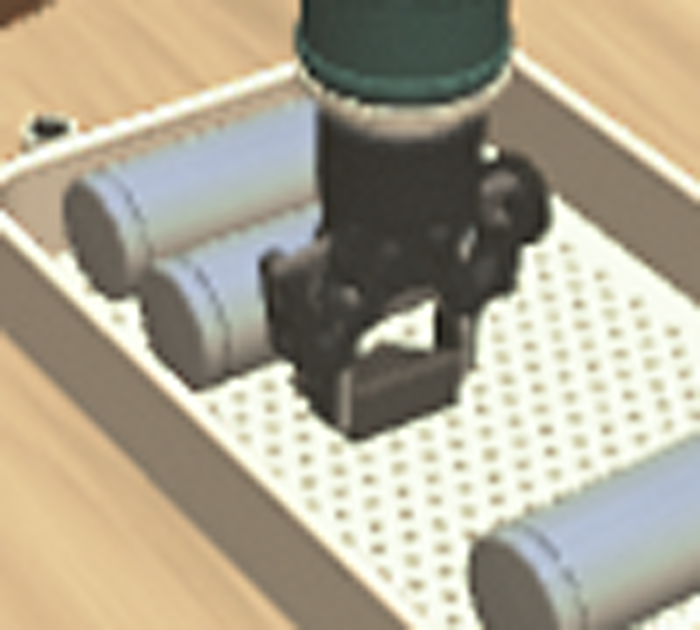

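carry_out(rows=[[[130,0.004,0,0,0],[130,0.004,0,0,0],[130,0.003,0,0,0],[130,0.003,0,0,0],[130,0.003,0,0,0],[130,0.003,0,0,0],[130,0.003,0,0,0],[130,0.003,0,0,0],[130,0.002,0,0,0],[130,0,0,0,0]]])

```text
clock: 5.35
ee_pos: [0.5217, 0.0312, 0.0243]
tcp_rot: [[-0.045, 0.999, -0.0], [0.999, 0.045, 0.0], [0.0, -0.0, -1.0]]
wrist_force: [0.1, 0.3, -0.4]
finger_gap: 0.0602
```

```bash
python3 - <<'E'
from h import *
show()
snap("e",dict(side=(240,150,340,240)),7)
E
```

```text
t 5.35 tcp [0.5217 0.0312 0.0243] yaw 2.59 F [ 0.15  0.32 -0.39] M [-0.03  0.01  0.07] gap 0.0602
```

View pics/e.png

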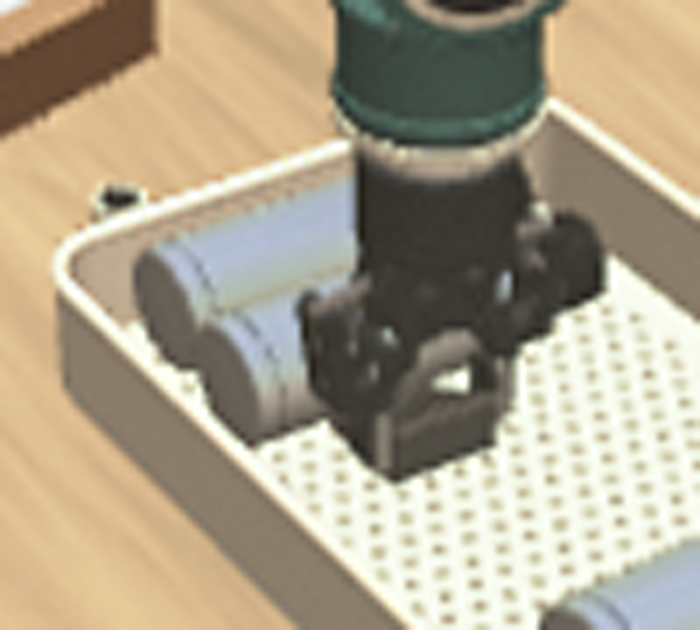

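carry_out(rows=[[[130,0.001,0,0,0],[130,0.001,0,0,0],[130,0.001,0,0,0],[130,0.001,0,0,0],[130,0.001,0,0,0],[130,0.001,0,0,0],[130,0.001,0,0,0],[130,0.001,0,0,0],[130,0.001,0,0,0],[130,0.001,0,0,0]]])

```text
clock: 6.23
ee_pos: [0.5212, 0.0407, 0.0243]
tcp_rot: [[-0.045, 0.999, -0.0], [0.999, 0.045, -0.0], [-0.0, -0.0, -1.0]]
wrist_force: [0.4, 0.5, -0.6]
finger_gap: 0.0597
```

```bash
python3 - <<'E'
from h import *
show()
snap("f",dict(side=(240,150,340,240)),7)
E
```

```text
t 6.23 tcp [0.5212 0.0407 0.0243] yaw 2.55 F [ 0.4   0.5  -0.55] M [-0.08 -0.02  0.03] gap 0.0597
```

View pics/f.png

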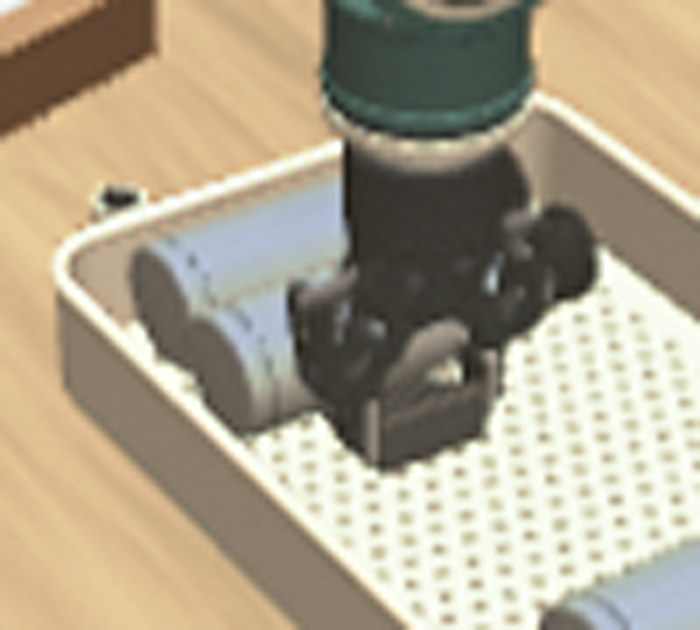

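carry_out(rows=[[[130,0.0005,0,0,0],[130,0.0005,0,0,0],[130,0.0005,0,0,0],[130,0.0005,0,0,0],[130,0.0005,0,0,0],[130,0.0005,0,0,0],[130,0.0005,0,0,0],[130,0.0005,0,0,0],[130,0,0,0,0],[130,0,0,0,0]]])

```text
clock: 7.12
ee_pos: [0.5211, 0.0443, 0.0243]
tcp_rot: [[-0.044, 0.999, 0.0], [0.999, 0.044, -0.0], [-0.0, 0.0, -1.0]]
wrist_force: [-0.2, -5.2, 0.9]
finger_gap: 0.0599
```

```bash
python3 - <<'E'
from h import *
show()
snap("g",dict(side=(240,150,340,240)),7)
E
```

```text
t 7.12 tcp [0.5211 0.0443 0.0243] yaw 2.54 F [-0.17 -5.23  0.95] M [-1.1  -0.15  0.05] gap 0.0599
```

View pics/g.png

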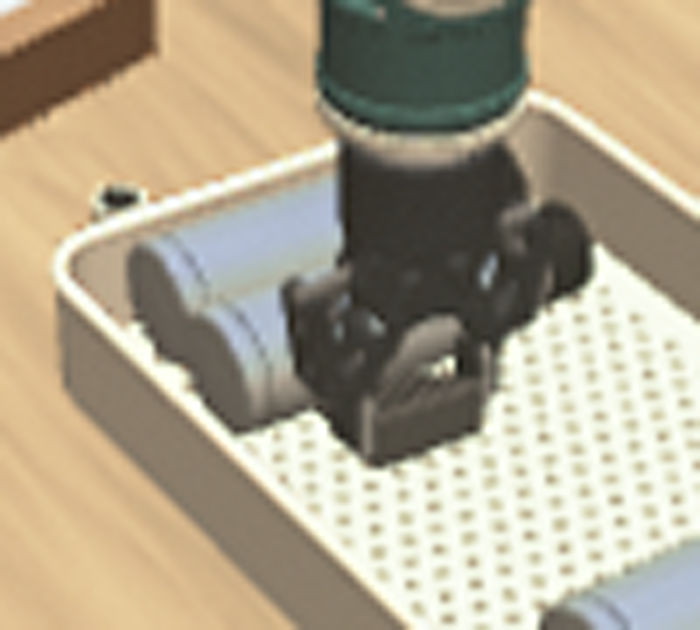

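carry_out(rows=[[[110,0,0,0,0],[80,0,0,0,0],[40,0,0,0,0],[0,0,0,0,0],[0,0,0,0,0],[0,0,0,0,0],[0,0,0,-0.003,0],[0,0,0,-0.008,0],[0,0,0,-0.015,0],[0,0,0,-0.02,0]]])

```text
clock: 8.0
ee_pos: [0.5205, 0.0444, 0.0706]
tcp_rot: [[-0.044, 0.999, -0.002], [0.999, 0.044, -0.0], [-0.0, -0.002, -1.0]]
wrist_force: [-0.2, 1.2, -0.1]
finger_gap: 0.0853
```

```bash
python3 - <<'E'
from h import *
show()
snap("i",dict(side=(240,150,340,240)),7)
E
```

```text
t 8.0 tcp [0.5205 0.0444 0.0706] yaw 2.54 F [-0.16  1.19 -0.1 ] M [-0.05  0.02  0.05] gap 0.0853
```

View pics/i.png

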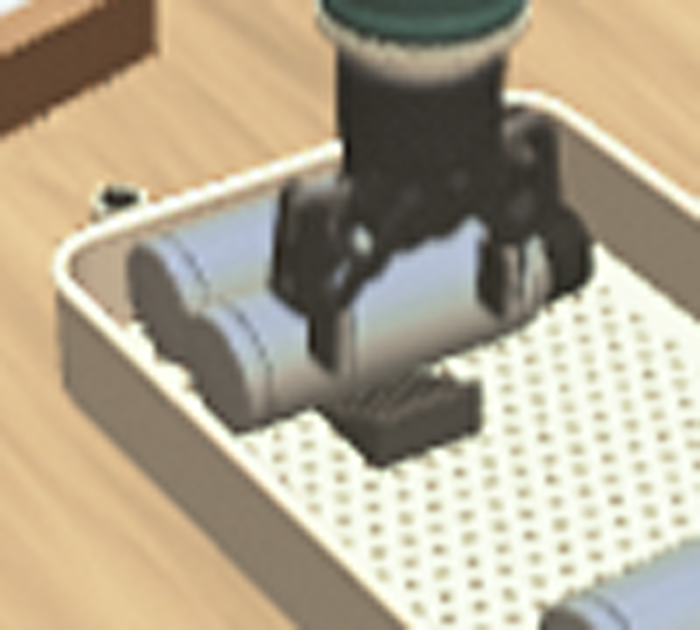

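```bash
python3 - <<'E'
from h import *
for a,b in((0,10),):
    r,c,y=plan([.5205,.0444,.0706],2.5,[.53,-.03,.18],-40,10); print([[float(v) for v in q] for q in r],c,y)
    r,c,y=plan([.53,-.03,.18],-40,[.558,-.1595,.17],-84.3,10); print([[float(v) for v in q] for q in r],c,y)
E
```

```text
[[0.0, -0.0075, 0.0006, -0.0109, 4.25], [0.0, -0.0074, 0.0012, -0.011, 4.25], [0.0, -0.0073, 0.0017, -0.0109, 4.25], [0.0, -0.0071, 0.0023, -0.011, 4.25], [0.0, -0.007, 0.0028, -0.0109, 4.25], [0.0, -0.0067, 0.0033, -0.0109, 4.25], [0.0, -0.0065, 0.0037, -0.011, 4.25], [0.0, -0.0062, 0.0043, -0.0109, 4.25], [0.0, -0.0058, 0.0047, -0.011, 4.25], [0.0, -0.0055, 0.0051, -0.0109, 4.25]] [ 0.53000957 -0.02997097  0.18      ] -40.0
[[0.0, -0.0081, 0.0105, 0.001, 4.43], [0.0, -0.0073, 0.011, 0.001, 4.43], [0.0, -0.0064, 0.0116, 0.001, 4.43], [0.0, -0.0055, 0.0121, 0.001, 4.43], [0.0, -0.0046, 0.0124, 0.001, 4.43], [0.0, -0.0035, 0.0128, 0.001, 4.43], [0.0, -0.0026, 0.013, 0.001, 4.43], [0.0, -0.0016, 0.0131, 0.001, 4.43], [0.0, -0.0005, 0.0133, 0.001, 4.43], [0.0, 0.0005, 0.0132, 0.001, 4.43]] [ 0.55804019 -0.15946978  0.17      ] -84.30000000000001
```

carry_out(rows=[[[0,0,0,-0.02,0],[0,0,0,-0.03,0],[0,0,0,-0.03,0],[0,0,0,-0.03,4.25],[0,-0.0107,0.0009,0,6.4],[0,-0.0123,0.003,0,6.4],[0,-0.0125,0.0043,0,6.4],[0,-0.012,0.0057,0,6.4],[0,-0.0113,0.007,0,6.4],[0,-0.0106,0.0083,0,6.25]]])

```text
clock: 8.88
ee_pos: [0.527, -0.0324, 0.181]
tcp_rot: [[0.646, 0.763, 0.001], [0.763, -0.646, 0.0], [0.001, 0.0, -1.0]]
wrist_force: [0.3, -0.5, 0.1]
finger_gap: 0.0852
```

carry_out(rows=[[[0,-0.0081,0.0105,0.001,4.4],[0,-0.0073,0.011,0.001,4.4],[0,-0.0064,0.0116,0.001,4.4],[0,-0.0055,0.0121,0.001,4.4],[0,-0.0046,0.0124,0.001,4.4],[0,-0.0035,0.0128,0.001,4.4],[0,-0.0026,0.013,0.001,4.4],[0,-0.0016,0.0131,0.001,4.4],[0,-0.0005,0.0133,0.001,4.4],[0,0.0005,0.0132,0.001,4.4]]])

```text
clock: 9.72
ee_pos: [0.5556, -0.1617, 0.1709]
tcp_rot: [[0.995, 0.102, 0.001], [0.102, -0.995, 0.0], [0.001, -0.0, -1.0]]
wrist_force: [0.6, 0.3, 0.3]
finger_gap: 0.0852
```

```bash
python3 - <<'E'
from h import *
s=show(); print(np.round(s["joint_pos"],1))
snap("j",dict(top=(200,115,360,225),side=(240,150,400,280)),2.5)
E
python3 -c "
import cv2;from h import *
o=[]
for n,(x0,y0,x1,y1) in dict(top=(200,115,300,225),side=(240,150,340,260)).items():
    o.append(cv2.resize(pickle.load(open(n+'j.pkl','rb'))['image'][y0:y1,x0:x1],None,fx=4,fy=4,interpolation=2))
cv2.imwrite('pics/j2.png',np.hstack(o))"
```

```text
t 9.72 tcp [ 0.5556 -0.1617  0.1709] yaw -84.16 F [0.64 0.33 0.33] M [-0.01 -0.06 -0.04] gap 0.0852
[-21.5  31.3  46.3 104.6 -27.   55.8 -47.9]
```

View pics/j.png

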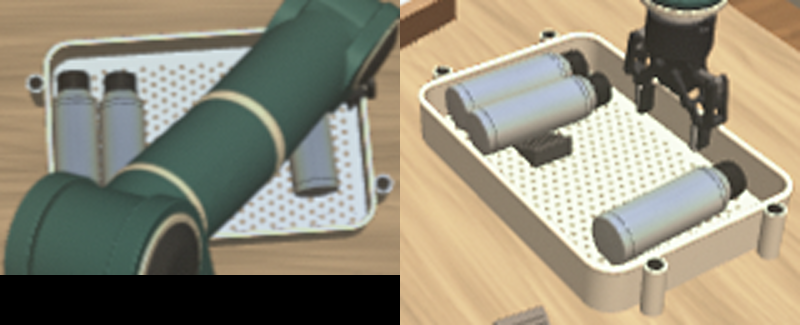

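View pics/j2.png

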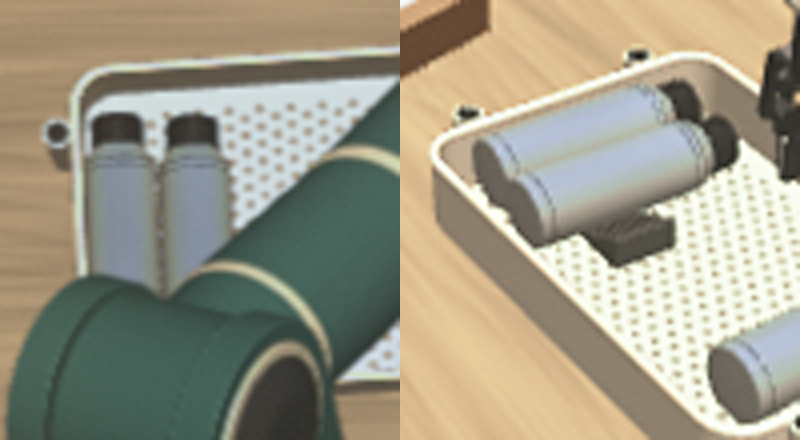

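```bash
cat > meas.py <<'E'
from h import *
import sys
def meas(tag,nm="side",tray=None):
    c=pickle.load(open(nm+tag+".pkl","rb")); P=cloud(c); R=P.reshape(-1,3)
    Q=R[(c["z_map"].ravel()>0)&(R[:,0]>.38)&(R[:,0]<.73)&(abs(R[:,1])<.25)]
    tr=tray if tray is not None else (np.array([.5501,-.0157,.0434]) if nm=="top" else np.array([.5524,-.0211,.0434]))
    a=tr[2]; M=np.array([[np.cos(a),np.sin(a)],[-np.sin(a),np.cos(a)]])
    T=Q.copy(); T[:,:2]=(Q[:,:2]-tr[:2])@M.T
    return T
if __name__=="__main__":
    for nm in ("side","top"):
        T=meas(sys.argv[1],nm)
        for l,lo,hi in(("end",.165,.212),("mid",.09,.145)):
            B=T[(T[:,0]>-.09)&(T[:,0]<.045)&(T[:,1]>lo)&(T[:,1]<hi)&(T[:,2]>.045)&(T[:,2]<.085)]
            if len(B)<100: print(nm,l,len(B)); continue
            xm,p,sd=cyl(B); print(nm,l,len(B),"y@x",round(xm,3),np.round(p,4),"yaw",round(np.degrees(p[1]),2),"y at -.025:",round(p[0]+(-.025-xm)*np.tan(p[1]),4))
E
python3 meas.py j
```

```text
side end 321 y@x -0.024 [ 0.1913 -0.0077  0.0385] yaw -0.44 y at -.025: 0.1913
side mid 478 y@x -0.025 [ 0.1241 -0.0054  0.0385] yaw -0.31 y at -.025: 0.1241
top end 319 y@x 0.001 [ 0.1879 -0.046   0.0356] yaw -2.63 y at -.025: 0.1891
top mid 342 y@x 0.003 [ 0.1202 -0.0207  0.0359] yaw -1.19 y at -.025: 0.1208
```

carry_out(rows=[[[0,0.0013,-0.0015,0.005,-0.1],[0,0.0013,-0.0015,0.01,0],[0,0,0,0.01,0],[0,0,0,0.015,0],[0,0,0,0.015,0],[0,0,0,0.012,0],[0,0,0,0.008,0],[0,0,0,0.005,0],[0,0,0,0,0],[0,0,0,0,0]]])

```text
clock: 10.65
ee_pos: [0.5578, -0.1581, 0.0905]
tcp_rot: [[0.994, 0.107, 0.0], [0.107, -0.994, -0.0], [0.0, 0.0, -1.0]]
wrist_force: [0.8, 1.0, -0.7]
finger_gap: 0.0856
```

```bash
python3 - <<'E'
from h import *
s=show()
snap("k",dict(side=(305,170,405,260)),7)
E
```

```text
t 10.65 tcp [ 0.5578 -0.1581  0.0905] yaw -83.84 F [ 0.77  1.05 -0.65] M [-0.02  0.01  0.04] gap 0.0856
```

View pics/k.png

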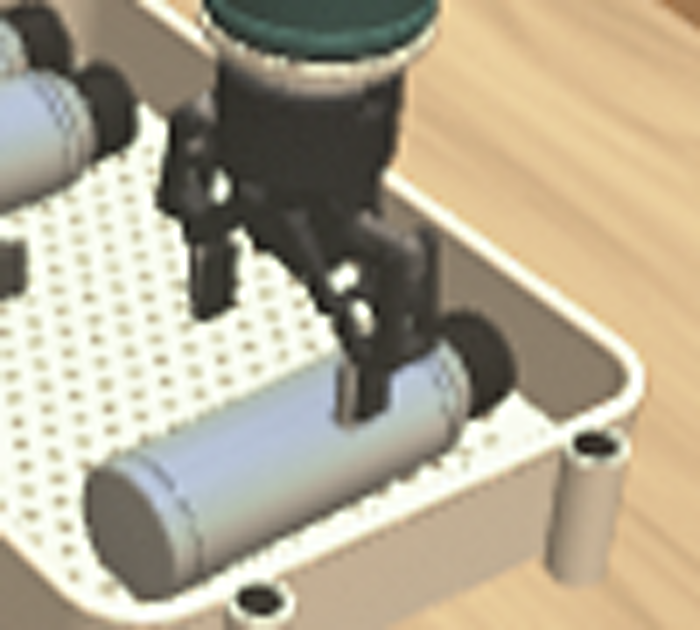

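carry_out(rows=[[[0,0,0,0.005,0],[0,0,0,0.006,0],[0,0,0,0.006,0],[0,0,0,0.006,0],[0,0,0,0.006,0],[0,0,0,0.006,0],[0,0,0,0.006,0],[0,0,0,0.004,0],[0,0,0,0.003,0],[0,0,0,0,0]]])

```text
clock: 11.53
ee_pos: [0.5575, -0.1579, 0.0417]
tcp_rot: [[0.994, 0.107, -0.001], [0.107, -0.994, -0.0], [-0.001, -0.0, -1.0]]
wrist_force: [-0.9, -0.4, -0.5]
finger_gap: 0.0854
```

```bash
python3 - <<'E'
from h import *
s=show()
snap("l",dict(side=(305,170,405,260)),7)
E
```

```text
t 11.53 tcp [ 0.5575 -0.1579  0.0417] yaw -83.85 F [-0.88 -0.42 -0.47] M [-0.04  0.04  0.01] gap 0.0854
```

View pics/l.png

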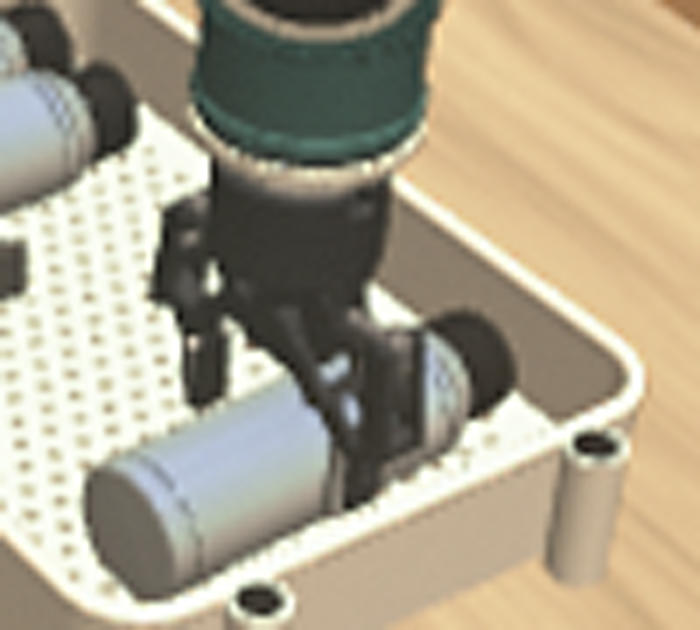

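carry_out(rows=[[[30,0,0,0,0],[50,0,0,0,0],[70,0,0,0,0],[90,0,0,0,0],[110,0,0,0,0],[130,0,0,0,0],[130,0,0,0,0],[130,0,0,0,0],[130,0,0,0,0],[130,0,0,0,0]]], force=60)

```text
clock: 12.42
ee_pos: [0.558, -0.1581, 0.0428]
tcp_rot: [[0.994, 0.107, 0.001], [0.107, -0.994, -0.0], [0.001, 0.0, -1.0]]
wrist_force: [-1.1, 0.2, 4.3]
finger_gap: 0.0642
```

carry_out(rows=[[[130,0,0,-0.001,0],[130,0,0,-0.002,0],[130,0,0,-0.004,0],[130,0,0,-0.006,0],[130,0,0,-0.006,0],[130,0,0,-0.004,0],[130,0,0,-0.002,0],[130,0,0,-0.001,0],[130,0,0,0,0],[130,0,0,0,0]]])

```text
clock: 13.25
ee_pos: [0.5577, -0.1579, 0.0682]
tcp_rot: [[0.994, 0.107, -0.0], [0.107, -0.994, -0.0], [-0.0, 0.0, -1.0]]
wrist_force: [0.3, 0.2, -2.9]
finger_gap: 0.0644
```

```bash
python3 - <<'E'
from h import *
s=show()
snap("m",dict(side=(305,170,405,260)),7)
E
```

```text
t 13.25 tcp [ 0.5577 -0.1579  0.0682] yaw -83.85 F [ 0.29  0.2  -2.86] M [ 0.02 -0.03 -0.02] gap 0.0644
```

View pics/m.png

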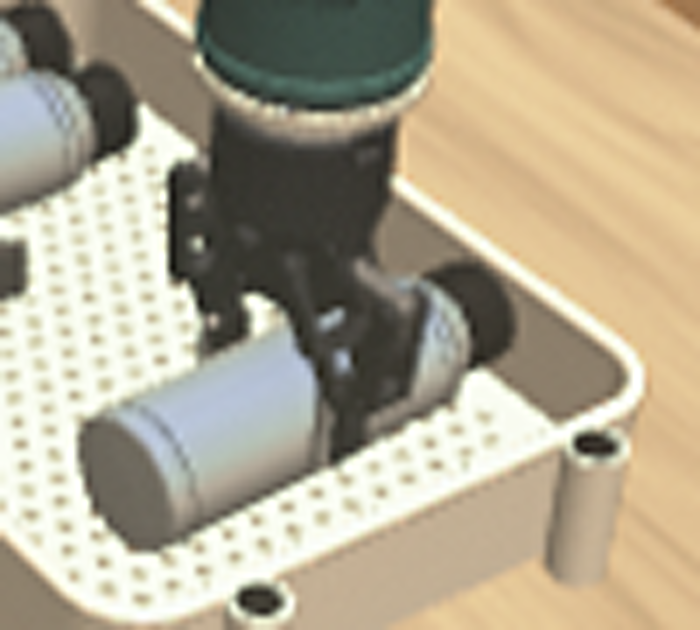

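carry_out(rows=[[[130,0,0,-0.003,0],[130,0,0,-0.007,0.5],[130,0,0,-0.01,0.6],[130,0,0,-0.013,0.6],[130,0,0,-0.014,0.6],[130,0,0,-0.013,0.6],[130,0,0,-0.01,0.6],[130,0,0,-0.007,0.4],[130,0,0,-0.004,0],[130,0,0,-0.001,0]]])

```text
clock: 14.13
ee_pos: [0.558, -0.1579, 0.151]
tcp_rot: [[0.999, 0.04, 0.001], [0.04, -0.999, -0.0], [0.001, 0.0, -1.0]]
wrist_force: [0.8, 0.5, -4.0]
finger_gap: 0.0639
```

carry_out(rows=[[[130,-0.001,-0.005,0,0],[130,-0.001,-0.01,0,0],[130,-0.001,-0.015,0,0],[130,-0.001,-0.018,0,0],[130,-0.001,-0.02,0,0],[130,-0.001,-0.02,0,0],[130,-0.001,-0.02,0,0],[130,-0.001,-0.02,0,0],[130,-0.001,-0.02,0,0],[130,-0.001,-0.02,0,0]]])

```text
clock: 14.97
ee_pos: [0.5403, 0.0114, 0.1497]
tcp_rot: [[0.999, 0.04, -0.001], [0.04, -0.999, -0.0], [-0.001, -0.0, -1.0]]
wrist_force: [0.3, -0.3, -2.5]
finger_gap: 0.0642
```

carry_out(rows=[[[130,-0.001,-0.02,0,0],[130,-0.001,-0.02,0,0],[130,-0.001,-0.02,0,0],[130,-0.001,-0.018,0,0],[130,-0.001,-0.015,0,0],[130,-0.001,-0.012,0,0],[130,-0.001,-0.01,0,0],[130,-0.001,-0.007,0,0],[130,-0.001,-0.005,0,0],[130,-0.001,-0.002,0,0]]])

```text
clock: 15.8
ee_pos: [0.5259, 0.1385, 0.1502]
tcp_rot: [[0.999, 0.04, -0.0], [0.04, -0.999, -0.0], [-0.0, 0.0, -1.0]]
wrist_force: [-0.1, -0.2, -2.9]
finger_gap: 0.0645
```

```bash
python3 - <<'E'
from h import *
s=show()
snap("n",dict(side=(225,110,325,220)),5)
E
```

```text
t 15.8 tcp [0.5259 0.1385 0.1502] yaw -87.73 F [-0.08 -0.21 -2.95] M [-0.01 -0.01  0.06] gap 0.0645
```

View pics/n.png

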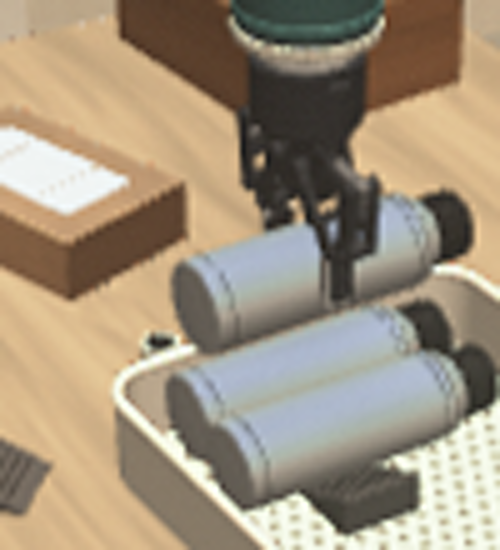

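```bash
cat > m3.py <<'E'
from meas import *
def run(tag,zax):
    T=meas(tag,"side"); out={}
    for l,lo,hi in(("end",.165,.212),("mid",.09,.145)):
        B=T[(T[:,0]>-.09)&(T[:,0]<.045)&(T[:,1]>lo)&(T[:,1]<hi)&(T[:,2]>.045)&(T[:,2]<.072)]
        xm,p,sd=cyl(B); print(l,len(B),np.round(p,4)); out[l]=p[0]+(-.02-xm)*np.tan(p[1])
    B=T[((T[:,0]<-.045)&(T[:,0]>-.09)|(T[:,0]>.012)&(T[:,0]<.05))&(abs(T[:,1]-.158)<.04)&(T[:,2]>zax-.02)&(T[:,2]<zax+.045)]
    xm=np.median(B[:,0])
    def f(p):
        y=p[0]+p[1]*(B[:,0]+.02); z=p[2]+p[3]*(B[:,0]+.02); return np.hypot(B[:,1]-y,B[:,2]-z)-.033
    s=least_squares(f,[.155,0,zax,0],loss="soft_l1",f_scale=.004); print("third",len(B),"y,yaw",np.round(s.x,4),np.std(s.fun), "rel hollow",s.x[0]-(out["end"]+out["mid"])/2)
if __name__=="__main__": run(sys.argv[1],float(sys.argv[2]))
E
python3 m3.py n .144
```

```text
end 282 [0.1911 0.0086 0.038 ]
mid 446 [0.1234 0.0003 0.038 ]
third 378 y,yaw [ 0.16   -0.0028  0.1461  0.0013] 0.0024409676480983637 rel hollow 0.0027239612458379026
```

carry_out(rows=[[[130,0,0.001,0.003,0],[130,0,0.001,0.005,0],[130,0,0,0.006,0],[130,0,0,0.006,0],[130,0,0,0.006,0],[130,0,0,0.006,0],[130,0,0,0.005,0],[130,0,0,0.003,0],[130,0,0,0.002,0],[130,0,0,0,0]]])

```text
clock: 16.68
ee_pos: [0.5261, 0.1359, 0.108]
tcp_rot: [[0.999, 0.039, -0.0], [0.039, -0.999, -0.0], [-0.0, 0.0, -1.0]]
wrist_force: [-0.3, 0.0, -2.8]
finger_gap: 0.0642
```

```bash
python3 - <<'E'
from h import *
s=show()
snap("o",dict(side=(225,120,335,220)),5)
E
python3 m3.py o .102
```

```text
t 16.68 tcp [0.5261 0.1359 0.108 ] yaw -87.75 F [-0.34  0.04 -2.84] M [-0.   0.1  0. ] gap 0.0642
end 8 [0.1329 0.0012 0.0515]
mid 420 [0.1233 0.0005 0.0378]
third 368 y,yaw [ 0.1574 -0.0045  0.1041  0.0021] 0.0024219296884078235 rel hollow 0.02930471334566062
```

View pics/o.png

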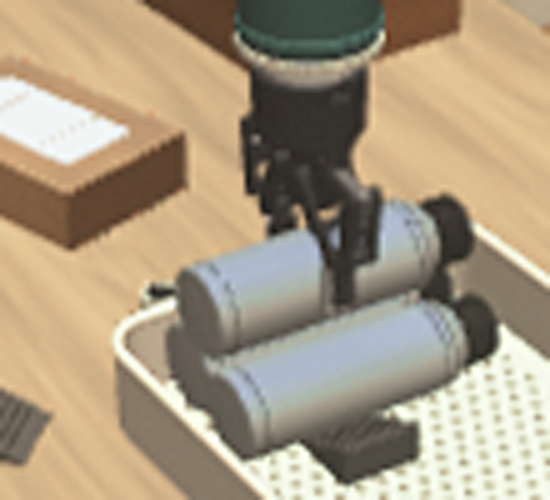

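carry_out(rows=[[[130,0,0,0.001,0],[130,0,0,0.001,0],[130,0,0,0.001,0],[130,0,0,0.001,0],[130,0,0,0.001,0],[130,0,0,0.001,0],[130,0,0,0.0005,0],[130,0,0,0.0005,0],[130,0,0,0,0],[130,0,0,0,0]]])

```text
clock: 17.57
ee_pos: [0.5262, 0.136, 0.1013]
tcp_rot: [[0.999, 0.039, -0.0], [0.039, -0.999, -0.0], [-0.0, 0.0, -1.0]]
wrist_force: [-0.6, -0.2, -3.9]
finger_gap: 0.064
```

carry_out(rows=[[[130,0,0,0.0003,0],[130,0,0,0.0003,0],[130,0,0,0.0003,0],[130,0,0,0.0003,0],[130,0,0,0.0003,0],[130,0,0,0,0],[130,0,0,0,0],[130,0,0,0,0],[130,0,0,0,0],[130,0,0,0,0]]])

```text
clock: 18.4
ee_pos: [0.5264, 0.1358, 0.1]
tcp_rot: [[0.999, 0.039, 0.0], [0.039, -0.999, -0.0], [0.0, 0.0, -1.0]]
wrist_force: [1.1, -4.2, 3.6]
finger_gap: 0.0643
```

carry_out(rows=[[[130,0,0.0004,-0.0003,0],[130,0,0.0004,0,0],[130,0,0,0,0],[130,0,0,0,0],[130,0,0,0,0],[130,0,0,0,0],[130,0,0,0,0],[130,0,0,0,0],[130,0,0,0,0],[130,0,0,0,0]]])

```text
clock: 19.23
ee_pos: [0.5262, 0.1352, 0.1001]
tcp_rot: [[0.999, 0.039, -0.0], [0.039, -0.999, -0.0], [-0.0, 0.0, -1.0]]
wrist_force: [0.6, -0.0, -3.1]
finger_gap: 0.0638
```

```bash
python3 - <<'E'
from h import *
s=show()
snap("p",dict(side=(225,120,335,220)),5)
s=show()
E
python3 m3.py p .095
```

```text
t 19.23 tcp [0.5262 0.1352 0.1001] yaw -87.75 F [ 0.63 -0.03 -3.08] M [ 0.03  0.06 -0.02] gap 0.0638
t 19.28 tcp [0.5262 0.1352 0.1001] yaw -87.75 F [-0.29 -0.09 -3.01] M [0.02 0.03 0.02] gap 0.0638
  return _methods._mean(a, axis=axis, dtype=dtype,
  ret = ret.dtype.type(ret / rcount)
Traceback (most recent call last):
  File "m3.py", line 12, in <module>
    if __name__=="__main__": run(sys.argv[1],float(sys.argv[2]))
                             ~~~^^^^^^^^^^^^^^^^^^^^^^^^^^^^^^^^
  File "m3.py", line 6, in run
    xm,p,sd=cyl(B); print(l,len(B),np.round(p,4)); out[l]=p[0]+(-.02-xm)*np.tan(p[1])
            ~~~^^^
  File "h.py", line 13, in cyl
    s=least_squares(f,[np.median(Q[:,1]),0,.037],loss="soft_l1",f_scale=.004)
ValueError: Initial guess is outside of provided bounds
```

View pics/p.png

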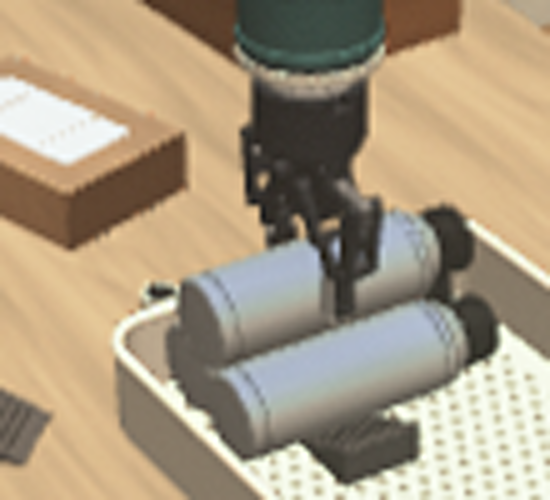

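carry_out(rows=[[[130,0,0,0.0003,0],[130,0,0,0.0003,0],[130,0,0,0.0002,0],[130,0,0,0,0],[130,0,0,0,0],[130,0,0,0,0],[130,0,0,0,0],[130,0,0,0,0],[130,0,0,0,0],[130,0,0,0,0]]])

```text
clock: 20.12
ee_pos: [0.5266, 0.1355, 0.0998]
tcp_rot: [[0.999, 0.04, 0.001], [0.04, -0.999, 0.001], [0.001, -0.001, -1.0]]
wrist_force: [-1.6, 1.5, 7.9]
finger_gap: 0.0642
```

carry_out(rows=[[[130,0,-0.0002,-0.0004,0],[130,0,0,0,0],[130,0,0,0,0],[130,0,0,0,0],[130,0,0,0,0],[130,0,0,0,0],[130,0,0,0,0],[130,0,0,0,0],[130,0,0,0,0],[130,0,0,0,0]]])

```text
clock: 20.95
ee_pos: [0.5264, 0.1355, 0.0998]
tcp_rot: [[0.999, 0.039, 0.0], [0.039, -0.999, 0.0], [0.0, -0.0, -1.0]]
wrist_force: [-0.2, 0.6, 5.9]
finger_gap: 0.0643
```

carry_out(rows=[[[130,0,0,-0.0003,0],[130,0,0,0,0],[100,0,0,0,0],[70,0,0,0,0],[64,0,0,0,0],[60,0,0,0,0],[56,0,0,0,0],[52,0,0,0,0],[48,0,0,0,0],[44,0,0,0,0]]], force=20)

```text
clock: 21.78
ee_pos: [0.5262, 0.1354, 0.1]
tcp_rot: [[0.999, 0.039, 0.0], [0.039, -0.999, -0.0], [0.0, 0.0, -1.0]]
wrist_force: [0.3, 0.2, 0.3]
finger_gap: 0.0711
```

```bash
python3 - <<'E'
from h import *
s=show()
snap("q",dict(side=(225,120,335,220)),5)
E
```

```text
t 21.78 tcp [0.5262 0.1354 0.1   ] yaw -87.75 F [0.26 0.19 0.28] M [-0.02  0.02 -0.01] gap 0.0711
```

View pics/q.png

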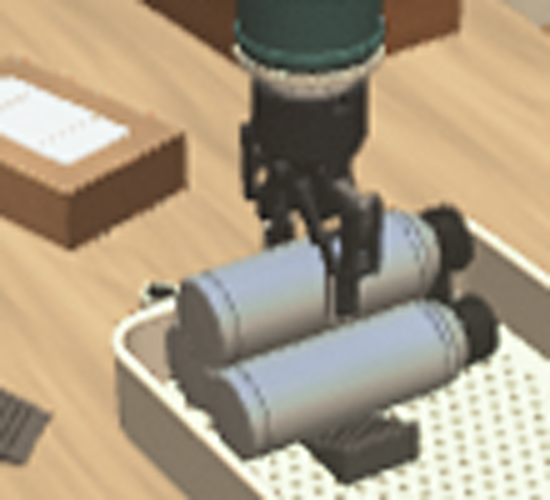

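carry_out(rows=[[[36,0,0,0,0],[26,0,0,0,0],[14,0,0,0,0],[0,0,0,0,0],[0,0,0,0,0],[0,0,0,0,0],[0,0,0,-0.003,0],[0,0,0,-0.006,0],[0,0,0,-0.01,0],[0,0,0,-0.015,0]]])

```text
clock: 22.67
ee_pos: [0.5259, 0.1352, 0.1345]
tcp_rot: [[0.999, 0.039, -0.001], [0.039, -0.999, -0.001], [-0.001, 0.001, -1.0]]
wrist_force: [-0.5, 0.0, 0.3]
finger_gap: 0.0856
```

carry_out(rows=[[[0,0,0,-0.02,0],[0,0,0,-0.025,0],[0,0,0,-0.025,0],[0,0,0,-0.025,0],[0,0,0,-0.025,0],[0,0,-0.01,-0.01,0],[0,0,-0.02,0,0],[0,0,-0.03,0,0],[0,0,-0.03,0,0],[0,0,-0.03,0,0]]])

```text
clock: 23.5
ee_pos: [0.5213, 0.2565, 0.2652]
tcp_rot: [[0.999, 0.039, 0.001], [0.039, -0.999, 0.001], [0.001, -0.001, -1.0]]
wrist_force: [0.5, -0.0, -0.5]
finger_gap: 0.0852
```

```bash
python3 - <<'E'
from h import *
s=show()
snap("r",dict(top=(195,115,300,225),side=(230,120,335,230)),3.7)
E
python3 m3.py r .095
```

```text
t 23.5 tcp [0.5213 0.2565 0.2652] yaw -87.78 F [ 0.53 -0.02 -0.48] M [ 0.03 -0.06 -0.06] gap 0.0852
  return _methods._mean(a, axis=axis, dtype=dtype,
  ret = ret.dtype.type(ret / rcount)
Traceback (most recent call last):
  File "m3.py", line 12, in <module>
    if __name__=="__main__": run(sys.argv[1],float(sys.argv[2]))
                             ~~~^^^^^^^^^^^^^^^^^^^^^^^^^^^^^^^^
  File "m3.py", line 6, in run
    xm,p,sd=cyl(B); print(l,len(B),np.round(p,4)); out[l]=p[0]+(-.02-xm)*np.tan(p[1])
            ~~~^^^
  File "h.py", line 13, in cyl
    s=least_squares(f,[np.median(Q[:,1]),0,.037],loss="soft_l1",f_scale=.004)
ValueError: Initial guess is outside of provided bounds
```

View pics/r.png

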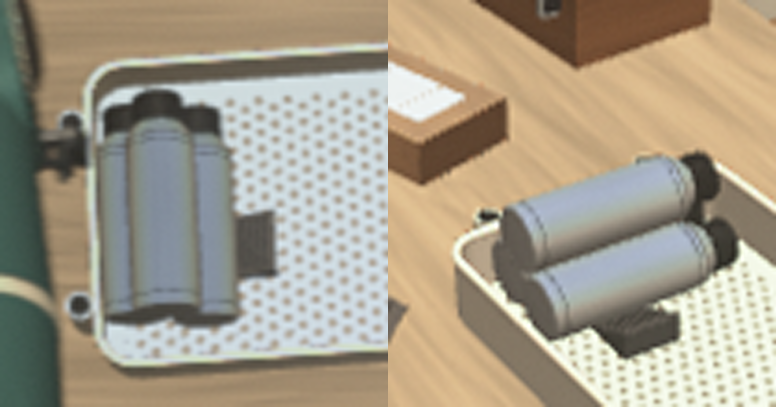

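```bash
cat > m4.py <<'E'
from meas import *
tag=sys.argv[1]
for nm,bz in(("side",.0015),("top",-.0013)):
    T=meas(tag,nm)
    def fit(sel,y0,z0,l):
        B=T[sel]
        def f(p): return np.hypot(B[:,1]-p[0]-p[1]*(B[:,0]+.02),B[:,2]-p[2]-p[3]*(B[:,0]+.02))-.033
        s=least_squares(f,[y0,0,z0,0],loss="soft_l1",f_scale=.004); print(nm,l,len(B),"y,yaw,z,tilt",np.round(s.x,4))
    x=(T[:,0]>-.09)&(T[:,0]<.05); y=T[:,1]; z=T[:,2]
    fit(x&(abs(y-.156)<.03)&(z>.088)&(z<.14),.155,.094,"third")
    fit(x&(y>.085)&(y<.135)&(z>.02)&(z<.08)&((np.hypot(y-.156,z-.095)>.037)),.122,.037,"mid")
    fit(x&(y>.195)&(y<.215)&(z>.03)&(z<.07),.188,.037,"end")
    W=T[(abs(T[:,0]+.02)<.05)&(y>.03)&(y<.08)&(z>.012)&(z<.045)]; print(nm,"wedge back pct y",np.percentile(W[:,1],[2,10,50]).round(4),"x",np.percentile(W[:,0],[3,97]).round(4))
E
python3 m4.py r
python3 - <<'E'
from h import *
t=pickle.load(open("topr.pkl","rb"))
from math import *
# wedge back edge in pic r (top panel): x~275px/3.7+195, rows 210..277
for v in (212,275):
    p=ray2(t,195+275.5/3.7,115+v/3.7,.034); a=.0434; d=p-[.5501,-.0157]; print("wedge back tray",np.round([cos(a)*d[0]+sin(a)*d[1],-sin(a)*d[0]+cos(a)*d[1]],4))
E
```

```text
side third 490 y,yaw,z,tilt [ 0.1582 -0.0011  0.0958 -0.0042]
side mid 643 y,yaw,z,tilt [ 0.1237 -0.005   0.0385  0.0009]
side end 0 y,yaw,z,tilt [0.188 0.    0.037 0.   ]
side wedge back pct y [0.0487 0.0507 0.054 ] x [-0.0578 -0.0007]
top third 683 y,yaw,z,tilt [ 0.1541  0.006   0.0927 -0.0085]
top mid 386 y,yaw,z,tilt [ 0.1215 -0.021   0.0361 -0.0222]
top end 184 y,yaw,z,tilt [ 0.1842  0.0039  0.0376 -0.0044]
top wedge back pct y [0.0416 0.0519 0.064 ] x [-0.0579  0.002 ]
wedge back tray [-0.0022  0.0483]
wedge back tray [-0.0649  0.0523]
```

```bash
python3 - <<'E'
from h import *
snap("s",dict(side=(230,120,335,230),top=(195,115,300,225)),3.7)
E
python3 m4.py s; python3 - <<'E'
from plant import arm
print(arm.close_job())
E
```

```text
side third 493 y,yaw,z,tilt [ 0.1582 -0.0072  0.0959  0.001 ]
side mid 638 y,yaw,z,tilt [ 0.1237 -0.0097  0.0386  0.0003]
side end 0 y,yaw,z,tilt [0.188 0.    0.037 0.   ]
side wedge back pct y [0.0483 0.0503 0.054 ] x [-0.0582  0.0015]
top third 684 y,yaw,z,tilt [ 0.1542 -0.002   0.0925 -0.0017]
top mid 387 y,yaw,z,tilt [0.1214 0.0036 0.0363 0.006 ]
top end 180 y,yaw,z,tilt [ 0.1859  0.0342  0.0362 -0.0247]
top wedge back pct y [0.0486 0.0525 0.0642] x [-0.0584  0.0009]
the job is handed in; nothing more can be done
None
```

I finished the job and handed it in at about 24 s of the 59 s allowed. It gives no verdict, so what follows is from my own checks.

**What I did:** I gripped the in-tray wedge by its sides, turned it square to the tray and slid it under the outer bottle. I stopped when the push force rose to about 5 N and let go. Then I lifted the third bottle (about 0.3 kg), lowered it into the hollow until it was carried (pressing about 11 N at most), opened the fingers slowly and moved clear. I did not touch the carton, cup or jar.

**Last checks:** Two readings taken one after the other agreed, so nothing was moving. Positions are y in the tray frame:

| Item | Side camera | Top camera | Target |
|---|---|---|---|
| Third bottle, y | 158 mm | 154 mm | 145–168 mm |
| Third bottle, axis height | 96 mm | 92.5 mm | 88–98 mm |
| Outer bottle, y | 123.7 mm | 121.5 mm | above 119.5 mm |
| Outer bottle, axis height | 38.5 mm | 36 mm | below 38.5 mm |
| Inner bottle, y | not visible | 184–186 mm | above 186 mm |
| Wedge back face, y | about 50 mm | about 50 mm | above 48 mm, from the thin-edge limit |

**What disagreed or was unclear:**
- **Camera mismatch:** the two cameras differ by 3–5 mm. The side camera's outer-bottle height sits at or just over the limit, but it read the same when the wedge had just been let go, and that camera reads about 1.5–2 mm high.
- **Inner bottle:** the last top-camera fit, at or below the limit, used only a thin strip. Before the third bottle was placed, both cameras read it at 188–191 mm, with the two bottles about 67–68 mm apart (66 mm when touching).
- **Final gaps:** I take them as closed from those earlier readings and the 5 N push, not from a millimetre-accurate final measurement.

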